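Trace the arch edge of an insole with a touch probe

ROBOT

A 6-joint arm with a two-finger parallel gripper is mounted at the origin on the work surface. World frame = base frame: x ahead of the robot, y to its left, z up, the work surface at z = 0. Lengths are in m, angles in rad, forces in N, time in s.
With the tool pointing down it reaches from about 0.25 to 0.775 m from the base axis. Payload 4 kg.
Tool frame: the origin (TCP) lies midway between the tips of the shut fingers; the grasp point (between the pads) lies 19 mm behind it; z points along the fingers, y is the direction in which the jaws open and shut (so a half turn about z gives the same grasp; the last joint's range is limited). The gripper opens to 94 mm and grips with 3 to 60 N. Pads are 16 mm wide; open, the fingers measure 119 mm over their backs; the gripper's body (75 mm by 177 mm) begins 78 mm behind the grasp point.
Start: joints at [1.028, 0.087, 1.371, -0, 1.684, -0.103], TCP at [0.234, 0.498, 0.206] pointing down, gripper open.
Joint ranges: [-3.1, 3.1], [-0.76, 2.03], [0.27, 2.55], [-1.08, 4.22], [0.17, 2.65], [-2.57, 2.57]. Speed limits (rad/s): [2.79, 2.79, 3.14, 3.14, 3.14, 3.14].

INTERFACE

Orientations are given as a rotation vector (axis times angle).
In Python, from workcell import bot gives the robot as it stands.
- The arm moves only by the shell command python3 -m creep 'ROWS' [FORCE]. ROWS is JSON, a list that holds one entry, the list of rows, each a list of 5 numbers: the shift along the world's x, y, z in mm, then the turn about the world's z in rad, then the opening, from -1 (shut) to 1 (fully open). A call has 1 to 10 rows; each row shifts and turns the commanded pose from where the row before left it; what a row does not reach is not made up. A row lasts 1/10 s, in which the tool goes at most 50 mm and 8.59 degrees, less where a joint would pass 70% of its speed; a pose out of reach is approached as far as the arm can. A call is refused whole if a number of a shift passes 50 or a number of a turn 0.15, either way. A call with a gripper value outside its range is refused whole. The fingers move at their own pace and stop on an object; FORCE is the grip in N (left out, the last holds). Time passes only in rows, so rows that do not move let the fingers close. It gives the time, the measured TCP pose, the force and the opening at its end, in the units of the state.
- bot.get_obs(): the state, without advancing time (a new reading comes with each control period).
- bot.grab_frame(name): name is "scene" or "side" or "wrist"; returns the picture (420x560x3 uint8, red, green, blue); there is no depth.
- bot.camera_params(name): a dict with "mtx" (3x3 intrinsics, pixels), "k1" (the pictures are not rectified: a ray, as slopes to the right and down, at radius r is drawn at 1 + k1 r^2 times it, then the intrinsics apply), "view" (4x4, takes a point from world to camera coordinates). Camera axes: x right, y down, z forward; pixel columns grow to the right and rows downward; lengths in m; the calibration is good to about 2 mm. A picture is of the moment at which its call begins: read the wrist's pose just before it. camera_params takes no time and is no camera call; for the wrist camera it gives the pose at the moment of the call.
- bot.job_done(): hands the job in, once; it reports no verdict.
The state is a dict: "time": time; "joint_pos": joint angles; "qd": joint speeds; "joint_efforts": joint torques, N m; "tool_pos": TCP position; "tool_rot": TCP orientation; "force": force on the tool from outside, world axes, zero at the start; "torque": the same for the moment, N m; "opening": opening from 0.0 (shut) to 1.0 (fully open).
Only numpy, scipy, OpenCV 4.12 (cv2) and the standard library are available. Lean on these libraries where they do the work, as an engineer would, in place of code of your own. Each camera call takes 0.05 s, during which the arm holds its last target. There are 200 camera calls.

TASK

Take the touch probe out of its stand and, with the side of its pin, trace the arch edge of the insole clamped in the jig from the heel-end rib to the toe-end rib in a slow pass, keeping the pin lightly pressed on the edge all the way round its curves and never pushing the jig with more than 8 N. Then lower the probe back into its stand, fully home and upright, before letting go, and leave everything else where it is.

Things in the scene. Friction and masses are not known exactly. Their poses are not given: they have to be found in the camera images.
- jig: Tracing jig fixed to the table: aluminium base plate 160 (x) x 240 (y) x 10 mm, carrying a clamped blue insole on a sprung carriage. Origin at the centre of its underside; z up; x points away from the robot (yaw within 0.3 rad). On the +x side of the insole only two 4 mm ribs rise above the plate
- insole_seat (a point): jig x 0, y 0, z 36 mm: nominal centre of the insole's top. Insole 12 mm thick (z 24 to 36 mm), 76 x 212 mm, heel at jig -y, toe at +y, arch edge facing jig +x; strap and knob on it up to 48 mm, within x -27 to 3 mm. It was clamped by hand: it really sits up to 8 mm either way along jig x and turned up to 0.06 rad about this point, NOT measured: find the edge by feel
- arch_nominal (a point): jig x 20, y 0, z 30 mm: nominal point of the arch edge, half-way up it (fixed to the jig, so off by the clamping error). Nominal edge as y: x in mm in the jig's frame: -70: 30.2, -60: 29.8, -50: 28.4, -40: 26.3, -30: 24, -20: 21.8, -10: 20.3, 0: 20, 10: 21.1, 20: 23.4, 30: 26.9, 40: 31.1, 50: 35, 60: 37.8, 70: 39.1
- carriage_mid (a point): jig x 0, y 0, z 17 mm: middle, at rest, of the carriage under the insole. It floats along jig x on a spring of 4.5 N per mm, up to 12 mm either way, little friction: each 1 mm of push towards jig -x adds at most about 4.5 N. More than 8 N on the jig spoils the tracing
- start_rib (a point): steel rib 30 x 3 mm, 4 mm high, on the base plate at the heel end: its top centre (jig x 60, y -60, z 14 mm). The rib lies along x and marks where along the jig's y the tracing starts
- end_rib (a point): the same rib at the toe end (jig x 60, y +60, z 14 mm): marks where along y the tracing ends
- probe_tip (a point): free end of the touch probe's pin. The probe is loose, 85 to 170 g: a steel pin 6 mm in diameter and 30 mm long, below a black square grip 24 x 24 x 50 mm (30 to 80 mm above the tip), with a steel button 14 mm across, 8 mm high, on top. z points from the tip up along the probe, x and y are square to the grip's sides
- probe_grip (a point): centre of the probe's square grip, 55 mm above its tip. At the start the probe stands upright in its stand with the grip's lower face on the stand's top, so this point is 70 mm above the table
- stand_hole (a point): centre of the mouth of the round hole (11 mm in diameter, 36 mm deep) in the top of the probe's wooden stand, a block 70 x 70 x 45 mm fixed to the table, left or right of the jig. When the probe is home its tip is 30 mm below this point. z up, x and y along the block's sides; the probe's grip starts square to them
- bottle: white squeeze bottle with a red cap, 54 mm across, 120 mm tall; bystander. Origin at the centre of its underside. It stands on the far side of the jig from the stand (the two swap sides)
- glue_pot: white glue pot with a blue cone spout on one base, 90 x 140 x 102 mm, beyond the jig; bystander. Origin under the centre of its base
- spare_insole: loose spare blue insole, 76 x 212 x 10 mm, flat on the table beyond the jig; bystander (not the one to trace)
- marker: white marker pen lying on the table, 14 mm thick, 120 mm long; bystander
- tape: brown cardboard ring, 90 mm across, 25 mm high; bystander
- shim: flat green disc, 44 mm across, 6 mm thick; bystander
- scraper: spatula-shaped scraper lying on the table, 150 mm long; bystander
Not all that is in view belongs to the job. There is more than one size of the part that bears probe_tip; the job needs the smaller.

How it is judged:
By the outcome, as a careful person would: the job done as asked, in the order asked, and still so for the second after the job is handed in, with the robot touching nothing.
It also fails if it takes over 72 s, if anything falls off the work surface, if the arm or the gripper's body presses on something with over 40 N, if the wrist force passes 120 N, or if a joint passes its speed limit or range.

## Working session

There is one attempt and no reset: what is moved stays moved. The work goes in short steps, Python scripts to look and compute and a shell command to move; the robot and the scene stay as the last step left them, time stands still between calls to the robot, and variables do not carry over. Pictures are saved under pics/ and viewed, about 8 in all and at most 12, crops included, and the job is handed in when it is done.

```bash
mkdir -p pics; ls
cat > h.py <<'E'
import numpy as np, cv2
from workcell import bot
def ray(name,uv,P=None):
    P=P or bot.camera_params(name); K=np.array(P["mtx"]);k=P["k1"];V=np.array(P["view"])
    d=np.linalg.inv(K)@[uv[0],uv[1],1]; q=d[:2].copy(); s=q.copy()
    for _ in range(20): s=q/(1+k*(s@s))
    R=V[:3,:3]; return -R.T@V[:3,3], R.T@np.array([s[0],s[1],1])
def onz(name,uv,z,P=None):
    o,d=ray(name,uv,P); return o+d*(z-o[2])/d[2]
def tri(rays):
    A=np.zeros((3,3));b=np.zeros(3)
    for o,d in rays:
        d=d/np.linalg.norm(d);M=np.eye(3)-np.outer(d,d);A+=M;b+=M@o
    return np.linalg.solve(A,b)
def proj(name,X,P=None):
    P=P or bot.camera_params(name);K=np.array(P["mtx"]);V=np.array(P["view"])
    c=V[:3,:3]@np.array(X)+V[:3,3];s=c[:2]/c[2];s=s*(1+P["k1"]*(s@s));return (K@[s[0],s[1],1])[:2]
def save(name,fn):
    im=bot.grab_frame(name);cv2.imwrite(fn,cv2.cvtColor(im,cv2.COLOR_RGB2BGR));return im
E
python3 - <<'E'
from h import *
o=bot.get_obs();print(o)
a=save("scene","pics/scene.png");b=save("side","pics/side.png");c=save("wrist","pics/wrist.png")
for n in("scene","side","wrist"):print(n,bot.camera_params(n))
E
```

```text
pics
{'time': 0.0, 'joint_pos': array([ 1.02790173e+00,  8.79051016e-02,  1.37223552e+00, -2.51107109e-05,
        1.68355209e+00, -1.03089882e-01]), 'qd': array([ 0.0010053 ,  0.00261415, -0.00215044,  0.0011299 ,  0.00127228,
        0.00070194]), 'joint_efforts': array([ 1.02149632e-03, -3.40181315e+01, -3.02432477e+01,  7.19210389e-02,
        3.29029234e-02, -1.76669510e-04]), 'tool_pos': array([0.23390017, 0.49719763, 0.20434092]), 'tool_rot': array([-0.68515293, -3.06530927,  0.00313999]), 'force': array([ 0.40705965,  0.48374661, -0.04014241]), 'torque': array([-0.04359583,  0.0164549 , -0.00228142]), 'opening': 0.9980486571976573}
scene {'mtx': array([[461.04830176,   0.        , 279.88654735],
       [  0.        , 461.04830176, 216.97272954],
       [  0.        ,   0.        ,   1.        ]]), 'k1': -0.07073298554154472, 'view': array([[ 0.3396959 ,  0.94051736,  0.00581351, -0.18684353],
       [ 0.64746345, -0.22935848, -0.7267639 , -0.29127461],
       [-0.68220069,  0.25064276, -0.68686275,  1.45908025],
       [ 0.        ,  0.        ,  0.        ,  1.        ]])}
s
[... 201 characters left out ...]
': array([[ 0.81286972, -0.5824114 ,  0.00630684, -0.41766991],
       [-0.41172229, -0.5822312 , -0.70106461,  0.28207059],
       [ 0.41198006,  0.56727753, -0.71306986,  0.8702998 ],
       [ 0.        ,  0.        ,  0.        ,  1.        ]])}
wrist {'mtx': array([[293.02757519,   0.        , 276.12094214],
       [  0.        , 293.02757519, 212.15221191],
       [  0.        ,   0.        ,   1.        ]]), 'k1': -0.018299769365044457, 'view': array([[ 0.42608776,  0.90468088, -0.0013167 , -0.54923643],
       [ 0.87999229, -0.41412132,  0.23263083, -0.02426806],
       [ 0.20991139, -0.10027983, -0.97256422,  0.39065918],
       [ 0.        ,  0.        ,  0.        ,  1.        ]])}
```

View pics/scene.png

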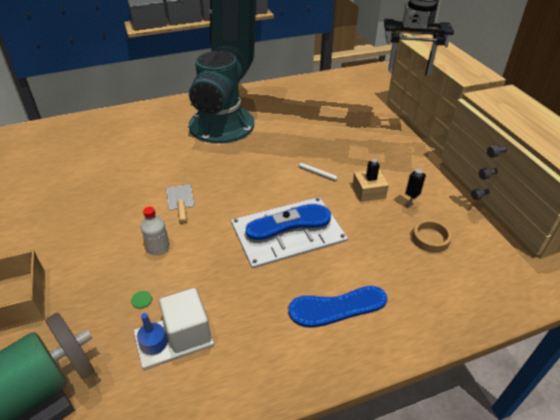

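View pics/side.png

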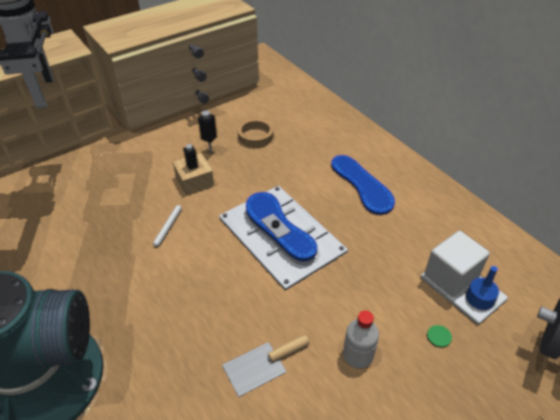

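Two black-gripped probes are in view. One sits in the wooden stand at scene (372,170) / side (191,160). The other is bigger and stands on its own foot at scene (415,187) / side (208,128). The stand one fits the description: it is smaller, and its grip rests on a wooden block. I'll confirm that in an enlarged crop.

Run:
```python
import cv2,numpy as np
a=cv2.imread("pics/scene.png");b=cv2.imread("pics/side.png")
A=cv2.resize(a[145:270,225:435],None,fx=3.8,fy=3.8,interpolation=cv2.INTER_CUBIC)
B=cv2.resize(b[105:290,165:350],None,fx=3.2,fy=3.2,interpolation=cv2.INTER_CUBIC)
cv2.imwrite("pics/cA.png",A);cv2.imwrite("pics/cB.png",B)
```

```text
(no output)
```

View pics/cA.png

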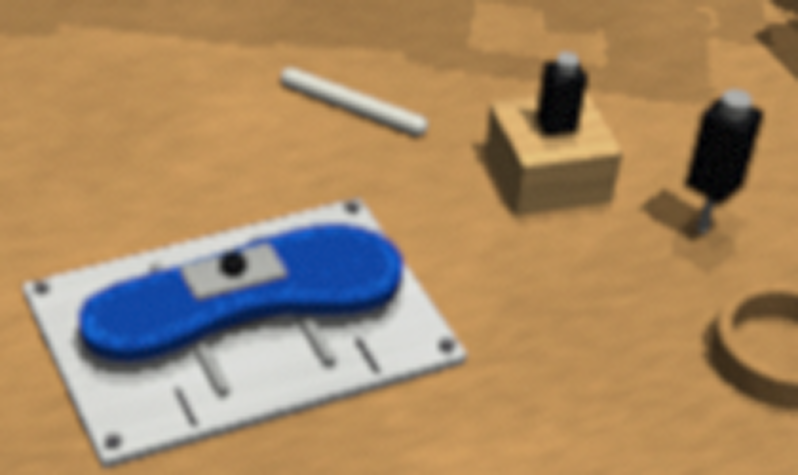

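View pics/cB.png

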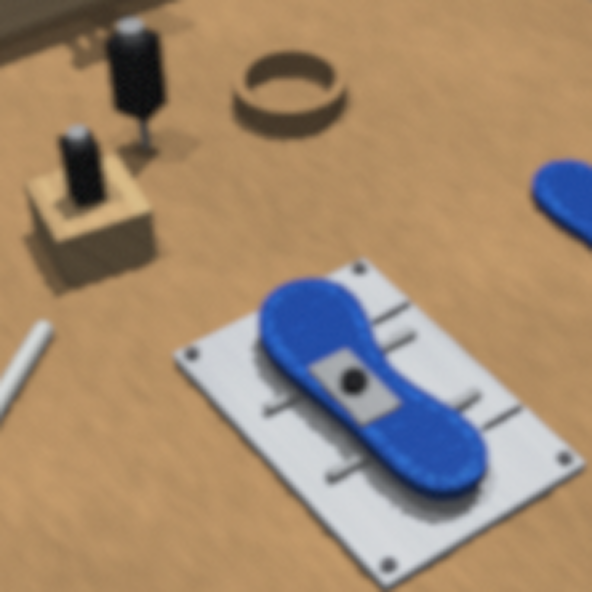

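The crops confirm it. The probe in the stand is the smaller one, at crop A (562,100) and crop B (85,168). The other is larger and stands on its own pin at crop A (725,150). The jig's four screws and both ribs are clear in both crops, so I'll triangulate from those.

Run:
```python
from h import *
np.set_printoptions(precision=4,suppress=True)
PA=bot.camera_params("scene");PB=bot.camera_params("side")
fa=lambda p:(225+(p[0]+.5)/3.8-.5,145+(p[1]+.5)/3.8-.5); fb=lambda p:(165+(p[0]+.5)/3.2-.5,105+(p[1]+.5)/3.2-.5)
pts=dict(s_mp=((352,208),(192,354)),s_pp=((446,346),(360,268)),s_pm=((113,441),(565,458)),s_mm=((41,288),(388,565)),
 rh0=((178,388),(484,428)),rh1=((194,424),(522,408)),rt0=((360,340),(372,322)),rt1=((377,371),(409,304)),
 btn=((568,60),(78,131)))
R={}
for k,(a,b) in pts.items():
    r=[ray("scene",fa(a),PA),ray("side",fb(b),PB)];X=tri(r);R[k]=X
    print(k,X,"mono z:",onz("scene",fa(a),.10 if k=="btn" else .01,PA)[:2],onz("side",fb(b),.10 if k=="btn" else .01,PB)[:2])
c=sum(R[k] for k in R if k[0]=="s")/4;print("jig c",c)
v=(R["s_mp"]+R["s_pp"]-R["s_pm"]-R["s_mm"])[:2];print("yaw",np.arctan2(-v[0],v[1]))
w=(R["s_pp"]+R["s_pm"]-R["s_mp"]-R["s_mm"])[:2];print("yaw",np.arctan2(w[1],w[0]),np.linalg.norm(v)/2,np.linalg.norm(w)/2)
# stand top corners: A left-back(490,108)? front (521,163),(620,152),(597,97) ; B (27,187),(60,240),(155,208),(110,158)
for n,f,P,q in(("scene",fa,PA,[(490,108),(521,163),(620,152),(597,97)]),("side",fb,PB,[(27,187),(60,240),(155,208),(117,155)])):
    print(n,[onz(n,f(p),.045,P)[:2].round(4) for p in q])
c=cv2.imread("pics/wrist.png");print(proj("wrist",R["btn"]))
```

```text
s_mp [0.444  0.1388 0.011 ] mono z: [0.4412 0.1416] [0.4443 0.1371]
s_pp [0.5841 0.1423 0.0118] mono z: [0.5811 0.1454] [0.5848 0.1412]
s_pm [ 0.5895 -0.0771  0.0119] mono z: [ 0.5863 -0.0741] [ 0.5906 -0.0788]
s_mm [ 0.4493 -0.0807  0.0115] mono z: [ 0.4464 -0.0784] [ 0.4501 -0.0822]
rh0 [ 0.5628 -0.0274  0.0125] mono z: [ 0.5588 -0.0239] [ 0.5641 -0.029 ]
rh1 [ 0.5936 -0.0281  0.0126] mono z: [ 0.5897 -0.0245] [ 0.5951 -0.0296]
rt0 [0.5605 0.0941 0.0108] mono z: [0.5583 0.0968] [0.5607 0.092 ]
rt1 [0.5903 0.0922 0.0129] mono z: [0.5864 0.096 ] [0.5918 0.0917]
btn [0.4497 0.286  0.1031] mono z: [0.4444 0.2906] [0.4509 0.2869]
jig c [0.5167 0.0308 0.0116]
yaw 0.02453680551111186
yaw 0.025352887020948067 0.21951993924029276 0.14017638612570366
scene [array([0.4124, 0.2557]), array([0.4729, 0.2486]), array([0.4848, 0.3174]), array([0.4259, 0.3326])]
side [array([0.418 , 0.3168]), array([0.4109, 0.253 ]), array([0.4812, 0.2443]), array([0.4879, 0.3113])]
[195.6737 437.2261]
```

View pics/wrist.png

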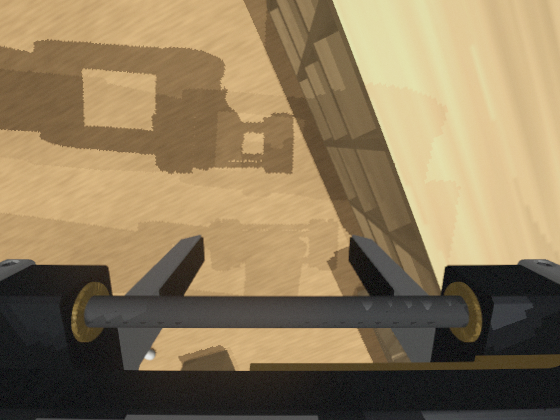

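```bash
python3 -m creep '[[[24,-27,4,-0.14,1],[24,-27,4,-0.14,1],[24,-27,4,-0.14,1],[24,-27,4,-0.14,1],[24,-27,0,-0.14,1],[24,-27,0,-0.14,1],[24,-27,0,-0.14,1],[24,-27,0,-0.14,1],[24,-27,0,-0.14,1],[0,0,0,0,1]]]' 30
python3 - <<'E'
from h import *
np.set_printoptions(precision=4,suppress=True)
P=bot.camera_params("wrist");save("wrist","pics/w1.png");o=bot.get_obs()
print(o["tool_pos"],o["tool_rot"],o["force"],o["joint_pos"],P["view"].tolist(),proj("wrist",[.45,.286,.103],P),o["time"])
import pickle;pickle.dump(P,open("P1.pkl","wb"))
E
```

```text
time: 1.15
tool_pos: [0.4523, 0.2515, 0.2207]
tool_rot: [2.366, 2.064, -0.002]
force: [-1.0, 0.4, -0.4]
opening: 0.997
[0.4509 0.2532 0.2208] [-2.3625 -2.0701  0.002 ] [-0.0419  1.1064 -0.624 ] [0.402  0.0124 1.4187 0.0001 1.7119 0.5337] [[0.9907073636783047, -0.13601037788435905, 0.00031090406506428933, -0.4139222642164626], [-0.13229757071673134, -0.9631275486890171, 0.23427052255616274, 0.27363791686489275], [-0.03156378202996707, -0.23213466364168875, -0.9721713972340094, 0.47812666966053], [0.0, 0.0, 0.0, 1.0]] [269.2545 175.4896] 1.2
```

View pics/w1.png

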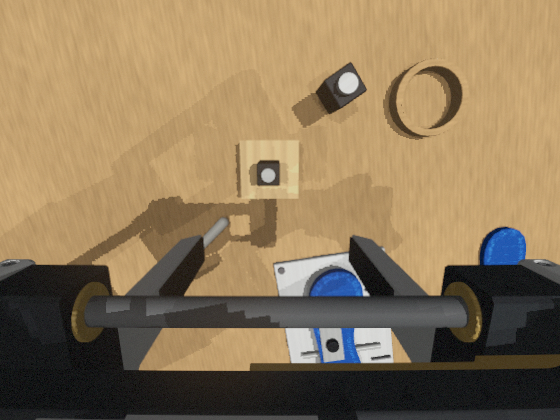

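The wrist view shows the stand square in columns 240–299, rows 141–198. The button is near (268,175), against a predicted (269,175). The big probe is well clear at (340,88).

```bash
cat >> h.py <<'E'
def meas(fn,P,box):
    im=cv2.imread(fn);x0,y0,x1,y1=box
    hsv=cv2.cvtColor(im,cv2.COLOR_BGR2HSV);g=im.max(2).astype(int);out={}
    sub=lambda m:np.pad(m[y0:y1,x0:x1].astype(np.uint8),((y0,420-y1),(x0,560-x1)))
    def big(m):
        c,_=cv2.findContours(sub(m),cv2.RETR_EXTERNAL,cv2.CHAIN_APPROX_NONE);return max(c,key=cv2.contourArea)
    but=big((g>120)&(hsv[...,1]<45));(u,v),r=cv2.minEnclosingCircle(but);M=cv2.moments(but);out["btn"]=(M["m10"]/M["m00"],M["m01"]/M["m00"],r)
    out["grip"]=cv2.minAreaRect(big(g<70));return out
E
python3 - <<'E'
from h import *;import pickle
np.set_printoptions(precision=4,suppress=True)
P=pickle.load(open("P1.pkl","rb"))
m=meas("pics/w1.png",P,(225,130,315,205));print(m)
print("btn@103",onz("wrist",m["btn"][:2],.103,P))
im=cv2.imread("pics/w1.png");print(im[150:200:6,234:304:5].max(2))
# stand edges at z .045 by gradient of brightness minus rows
g=im[...,0].astype(float)
g=cv2.GaussianBlur(g,(0,0),1)
def fit(pts):
    p=np.array(pts);return p
L=[(230+np.argmax(np.abs(np.diff(g[r,230:250])))+.5,r) for r in range(148,192,4)]
Rr=[(290+np.argmax(np.abs(np.diff(g[r,290:310])))+.5,r) for r in range(148,192,4)]
T=[(c,130+np.argmax(np.abs(np.diff(g[130:152,c])))+.5) for c in range(248,294,4)]
B=[(c,188+np.argmax(np.abs(np.diff(g[188:208,c])))+.5) for c in range(248,294,4)]
for n,q in zip("LRTB",(L,Rr,T,B)):
    W=np.array([onz("wrist",p,.045,P)[:2] for p in q]);c=np.median(W,0)
    vx,vy,_,_=cv2.fitLine(W.astype(np.float32),cv2.DIST_HUBER,0,1e-4,1e-4).ravel();print(n,c,np.arctan2(vy,vx))
# jig screw at left top
print("screw mp",onz("wrist",(281,270),.01,P))
E
```

```text
{'btn': (267.6120789779326, 174.93844367015097, 7.165771961212158), 'grip': ((267.9765319824219, 162.05386352539062), (2.9432945251464844, 20.02491569519043), 86.98721313476562)}
btn@103 [0.4484 0.2868 0.103 ]
[[189 155 204 217 208 213 217 214 214 219 207 218 217 174]
 [189 145 202 218 210 213 218 213 213 218 208 217 218 177]
 [188 147 203 218 210  58  58  60  59 158 204 218 217 172]
 [184 129 202 200 137  73  89 135  81 124 190 218 218 171]
 [182 121 205 169 141  70 193 193 179 117 190 219 217 174]
 [189 121 204 198 138  68 181 191  71 119 188 217 217 180]
 [190 126 203 215 211 177 198 198 198 217 219 218 218 185]
 [184 136 204 216 216 204 210 207 202 206 203 218 218 179]
 [191 199 211 209 204 189 192 187 179 197 196 206 204 182]]
L [0.4135 0.2936] 1.4362981
R [0.484  0.2839] 1.4377564
T [0.4547 0.3216] -0.13666241
B [0.4447 0.2515] -0.13653025
screw mp [0.444 0.139 0.01 ]
```

Stand centre is (0.4485, 0.2867) and the button is (0.4484, 0.2868) with a triangulated z of 0.103, so they agree. Yaw is −0.135, which the jaws already match. Next I'll move above the probe and descend.

```bash
python3 -m creep '[[[-1.5,17,0,-0.003,1],[-1,16,0,0,1],[0,0,-30,0,1],[0,0,-30,0,1],[0,0,-20,0,1],[0,0,0,0,1]]]'
python3 - <<'E'
from h import *
np.set_printoptions(precision=4,suppress=True)
P=bot.camera_params("wrist");save("wrist","pics/w2.png");o=bot.get_obs()
print(o["tool_pos"],o["tool_rot"],o["force"],proj("wrist",[.4484,.2868,.103],P))
import pickle;pickle.dump(P,open("P2.pkl","wb"))
E
```

```text
time: 1.8
tool_pos: [0.4446, 0.288, 0.1376]
tool_rot: [-2.358, -2.072, 0.012]
force: [-0.6, 0.5, 0.1]
opening: 1.002
[0.4459 0.2885 0.14  ] [-2.3594 -2.0725  0.0056] [ 0.8195 -0.0545  0.7702] [281.6121 232.7684]
```

View pics/w2.png

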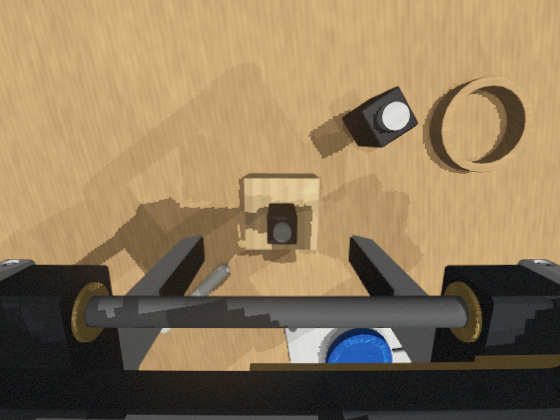

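The button sits at (282,232) as predicted, so its height checks out. Descending and gripping.

```bash
python3 -m creep '[[[1,-1,-25,0,1],[0,0,-25,0,1],[0,0,-20,0,1],[0,0,-12,0,1],[0,0,-4,0,1],[0,0,0,0,1],[0,0,0,0,1]]]'
python3 -c "
from h import *
for i in range(1): print(bot.get_obs())"
```

```text
time: 2.55
tool_pos: [0.4496, 0.2873, 0.0571]
tool_rot: [2.362, 2.07, 0.004]
force: [0.3, 0.3, 0.6]
opening: 1.001
{'time': 2.55, 'joint_pos': array([ 4.62370742e-01,  1.26388629e-01,  1.62811926e+00, -1.17359152e-05,
        1.38426227e+00,  5.94112051e-01]), 'qd': array([-0.00263113, -0.00483519, -0.00134357,  0.00041616,  0.00100664,
       -0.00024091]), 'joint_efforts': array([ 3.92589171e-02, -3.32052541e+01, -2.78388977e+01,  7.09395600e-02,
       -1.95645180e-02, -4.06589752e-04]), 'tool_pos': array([0.44962276, 0.28733009, 0.05707609]), 'tool_rot': array([2.36229314, 2.06992204, 0.00428217]), 'force': array([0.34960538, 0.34486496, 0.59822587]), 'torque': array([-0.01645609,  0.09300172,  0.02984275]), 'opening': 1.0012747219571358}
```

```bash
python3 -m creep '[[[0,0,0,0,-1],[0,0,0,0,-1],[0,0,0,0,-1],[0,0,0,0,-1],[0,0,0,0,-1],[0,0,0,0,-1],[0,0,0,0,-1],[0,0,0,0,-1]]]' 45
```

```text
time: 3.35
tool_pos: [0.4486, 0.2867, 0.0555]
tool_rot: [2.363, 2.07, -0.0]
force: [-0.1, 0.3, -0.0]
opening: 0.356
```

```bash
python3 -m creep '[[[0,0,0,0,-1],[0,0,0,0,-1],[0,0,2,0,-1],[0,0,3,0,-1],[0,0,5,0,-1],[0,0,0,0,-1],[0,0,0,0,-1]]]' 45
```

```text
time: 4.05
tool_pos: [0.4489, 0.2868, 0.0659]
tool_rot: [2.363, 2.07, 0.001]
force: [-1.4, 0.4, -1.0]
opening: 0.253
```

The opening reads 23.8 mm, so the 24 mm grip is held, and the tip sits 41 mm below the TCP. Before moving on I'll get a rough prior for the insole offset and turn from the saved images. The final value will be found by feel.

```bash
cat > nom.py <<'E'
import numpy as np
from scipy.interpolate import CubicSpline
ny=np.arange(-70,71,10.);nx=np.array([30.2,29.8,28.4,26.3,24,21.8,20.3,20,21.1,23.4,26.9,31.1,35,37.8,39.1])
edge=CubicSpline(ny,nx)
def pinpath(off,th,r=3.,n=2000):
    "pin-centre curve (jig frame, mm) for insole moved by off along x and turned th: arrays X,Y, normal"
    y=np.linspace(-70,70,n);x=edge(y);s=edge(y,1);nn=np.c_[np.ones(n),-s]/np.hypot(1,s)[:,None]
    p=np.c_[x,y]+r*nn;c,t=np.cos(th),np.sin(th);R=np.array([[c,-t],[t,c]]);return p@R.T+[off,0],nn@R.T
E
python3 - <<'E'
from h import *;from nom import *
from scipy.optimize import least_squares
fa=lambda p:(225+(p[0]+.5)/3.8-.5,145+(p[1]+.5)/3.8-.5); fb=lambda p:(165+(p[0]+.5)/3.2-.5,105+(p[1]+.5)/3.2-.5)
for n,f,z,S,box in(("scene",fa,24,[(352,208),(446,346),(113,441),(41,288)],(225,190,350,260)),("side",fb,36,[(192,354),(360,268),(565,458),(388,565)],(165,180,350,290))):
    P=bot.camera_params(n);W=np.array([onz(n,f(p),.01,P)[:2] for p in S]);c=W.mean(0)
    a=W[0]+W[1]-W[2]-W[3];b=W[1]+W[2]-W[0]-W[3];yaw=(np.arctan2(-a[0],a[1])*1.5+np.arctan2(b[1],b[0]))/2.5
    Rm=np.array([[np.cos(yaw),-np.sin(yaw)],[np.sin(yaw),np.cos(yaw)]])
    im=cv2.imread(f"pics/{n}.png").astype(float);im=cv2.resize(im,None,fx=4,fy=4,interpolation=cv2.INTER_CUBIC)
    m=((im[...,0]-im[...,2])>60).astype(np.uint8);x0,y0,x1,y1=[4*v for v in box];q=np.zeros_like(m);q[y0:y1,x0:x1]=m[y0:y1,x0:x1]
    cs,_=cv2.findContours(q,cv2.RETR_EXTERNAL,cv2.CHAIN_APPROX_NONE);k=max(cs,key=cv2.contourArea)[:,0,:]
    J=np.array([(onz(n,((u+.5)/4-.5,(v+.5)/4-.5),z/1000,P)[:2]-c)@Rm*1000 for u,v in k])
    E=np.array([(y,J[(abs(J[:,1]-y)<1.5)][:,0].max()) for y in range(-60,61,10)])
    g=least_squares(lambda p:p[0]-p[1]*E[:,0]+edge(E[:,0]-p[1]*20)-E[:,1],[0,0])
    print(n,c,yaw,g.x,(E[:,1]-edge(E[:,0])).round(1))
E
```

```text
scene [0.51377328 0.03362956] 0.02569590539696224 [-6.41409461e+00  6.01674645e-03] [-6.6 -6.4 -6.5 -6.7 -6.1 -4.9 -5.3 -5.5 -7.4 -7.2 -6.8 -7.6 -6.6]
side [0.51744848 0.02932219] 0.02650499212872759 [-4.15523821 -0.00827501] [-4.2 -4.3 -5.2 -4.4 -4.9 -4.5 -4.4 -3.6 -3.6 -3.9 -3.1 -3.8 -4.1]
```

```bash
python3 -m creep '[[[0,0,20,0,-1],[0,0,30,0,-1],[0,0,14,0,-1],[15,-15,0,0,-1],[20,-40,0,0,-1],[20,-50,0,0,-1],[20,-50,0,0,-1],[20,-50,0,0,-1],[18,-50,0,0,-1],[15,-50,0,0,-1]]]'
```

```text
time: 5.05
tool_pos: [0.5711, -0.0044, 0.1291]
tool_rot: [-2.363, -2.07, -0.0]
force: [0.5, 1.1, -0.6]
opening: 0.253
```

```bash
cat >> h.py <<'E'
C=np.array([.5167,.0308]);YAW=.0255
def avg(n=4):
    F=[];T=[]
    for i in range(n):
        o=bot.get_obs();F.append(o["force"]);T.append(o["tool_pos"]);bot.grab_frame("wrist")
    F=np.array(F);T=np.array(T);c,s=np.cos(YAW),np.sin(YAW);R=np.array([[c,-s],[s,c]])
    f=F.mean(0);t=T.mean(0);fj=f[:2]@R;tj=(t[:2]-C)@R*1000
    print("t %.2f"%o["time"],"F",f.round(2),"sd",F.std(0).round(2),"tcp",t.round(4),"| jig F",fj.round(2),"xy mm",tj.round(2),"tip z",round(t[2]*1000-41,1))
E
python3 -c "
from h import *
avg(4)"
```

```text
t 5.20 F [ 0.22 -0.25 -0.81] sd [0.87 2.99 0.31] tcp [ 0.5717 -0.0079  0.1289] | jig F [ 0.22 -0.25] xy mm [ 54.01 -40.08] tip z 87.9
```

```bash
python3 -m creep '[[[1,-8,0,0,-1],[1,-8,0,0,-1],[0,-7,0,0,-1],[0,0,-15,0,-1],[0,0,-15,0,-1],[0,0,-15,0,-1],[0,0,-12,0,-1],[0,0,-6,0,-1],[0,0,0,0,-1],[0,0,0,0,-1]]]'; python3 -c "
from h import *
avg(5)"
```

```text
time: 6.25
tool_pos: [0.573, -0.0255, 0.0667]
tool_rot: [2.363, 2.07, 0.001]
force: [-0.0, 0.5, -1.2]
opening: 0.253
t 6.45 F [ 0.09  0.13 -1.26] sd [0.15 0.52 0.47] tcp [ 0.5733 -0.0256  0.0673] | jig F [0.09 0.13] xy mm [ 55.12 -57.81] tip z 26.3
```

```bash
python3 -m creep '[[[-2,-3,-1,0,-1],[-4,-3,0,0,-1],[-5,0,0,0,-1],[-5,0,0,0,-1],[-3,0,0,0,-1],[-1.5,0,0,0,-1],[-0.5,0,0,0,-1],[0,0,0,0,-1]]]'; python3 -c "
from h import *
avg(4)"
```

```text
time: 7.3
tool_pos: [0.5517, -0.0315, 0.0656]
tool_rot: [2.363, 2.07, 0.0]
force: [0.4, -0.1, -1.6]
opening: 0.257
t 7.45 F [ 0.02  0.14 -1.63] sd [0.34 0.22 0.21] tcp [ 0.5518 -0.0315  0.0656] | jig F [0.03 0.14] xy mm [ 33.5  -63.17] tip z 24.6
```

```bash
python3 -m creep '[[[-0.6,0,0,0,-1],[-0.6,0,0,0,-1],[-0.6,0,0,0,-1],[-0.6,0,0,0,-1],[-0.6,0,0,0,-1],[0,0,0,0,-1]]]'; python3 -c "
from h import *
avg(3)"
```

```text
time: 8.1
tool_pos: [0.5486, -0.0315, 0.0655]
tool_rot: [2.363, 2.07, 0.0]
force: [0.0, -0.7, -1.9]
opening: 0.25
t 8.20 F [ 0.07 -0.35 -1.25] sd [0.61 0.76 0.61] tcp [ 0.5487 -0.0315  0.0655] | jig F [ 0.06 -0.35] xy mm [ 30.35 -63.13] tip z 24.5
```

```bash
python3 -m creep '[[[-0.5,0,0,0,-1],[-0.5,0,0,0,-1],[0,0,0,0,-1]]]'; python3 -c "
from h import *
avg(3)"
```

```text
time: 8.55
tool_pos: [0.5479, -0.0315, 0.0656]
tool_rot: [2.363, 2.07, 0.001]
force: [0.6, -0.6, -0.3]
opening: 0.249
t 8.65 F [ 0.57 -0.07 -0.5 ] sd [0.14 0.42 0.18] tcp [ 0.5478 -0.0315  0.0656] | jig F [ 0.57 -0.08] xy mm [ 29.54 -63.12] tip z 24.6
```

```bash
python3 -m creep '[[[-0.4,0,0,0,-1],[-0.4,0,0,0,-1],[0,0,0,0,-1]]]'; python3 -c "
from h import *
avg(3)"
```

```text
time: 9.0
tool_pos: [0.5473, -0.0316, 0.0657]
tool_rot: [2.363, 2.069, 0.001]
force: [1.3, 0.2, -1.2]
opening: 0.257
t 9.10 F [ 1.73 -0.42 -1.46] sd [0.36 0.46 0.2 ] tcp [ 0.5473 -0.0316  0.0657] | jig F [ 1.71 -0.47] xy mm [ 28.98 -63.14] tip z 24.7
```

```bash
python3 -m creep '[[[-0.3,0,0,0,-1],[-0.3,0,0,0,-1],[0,0,0,0,-1]]]'; python3 -c "
from h import *
avg(3)"
```

```text
time: 9.45
tool_pos: [0.5468, -0.0316, 0.0658]
tool_rot: [2.362, 2.069, 0.001]
force: [2.5, 0.2, -0.7]
opening: 0.251
t 9.55 F [ 2.73 -0.22 -0.93] sd [0.2  0.45 0.54] tcp [ 0.5468 -0.0316  0.0658] | jig F [ 2.72 -0.29] xy mm [ 28.45 -63.19] tip z 24.8
```

Run:
```python
from nom import *
for th in(0,.02):
    p,n=pinpath(0,th);Y=p[:,1]+.0255*p[:,0];X=p[:,0]-.0255*p[:,1]
    y0=np.interp(-63,p[:,1],Y);g=y0+np.arange(0,130,6);x=np.interp(g,Y,X)
    jy=np.interp(g,Y,p[:,1]);print(th);print(np.c_[jy[:-1],np.diff(x),np.interp(g[:-1],Y,p[:,0])].round(2).tolist())
```

```text
0
[[-63.0, -0.7, 33.04], [-56.99, -1.03, 32.49], [-50.96, -1.31, 31.62], [-44.93, -1.48, 30.46], [-38.9, -1.54, 29.13], [-32.86, -1.55, 27.74], [-26.83, -1.48, 26.35], [-20.8, -1.25, 25.02], [-14.77, -0.88, 23.93], [-8.75, -0.41, 23.2], [-2.74, 0.13, 22.94], [3.25, 0.64, 23.22], [9.23, 1.06, 24.01], [15.2, 1.51, 25.23], [21.16, 1.95, 26.89], [27.1, 2.26, 28.99], [33.04, 2.37, 31.4], [38.98, 2.26, 33.92], [44.92, 1.97, 36.33], [50.86, 1.55, 38.45], [56.82, 1.06, 40.15]]
0.02
[[-63.0, -0.78, 34.35], [-56.98, -1.12, 33.72], [-50.96, -1.41, 32.75], [-44.93, -1.6, 31.49], [-38.89, -1.66, 30.04], [-32.85, -1.68, 28.53], [-26.81, -1.62, 27.01], [-20.78, -1.4, 25.54], [-14.74, -1.03, 24.3], [-8.72, -0.57, 23.42], [-2.71, -0.03, 23.0], [3.29, 0.48, 23.12], [9.27, 0.91, 23.76], [15.24, 1.35, 24.82], [21.2, 1.78, 26.32], [27.16, 2.1, 28.25], [33.1, 2.24, 30.51], [39.04, 2.14, 32.89], [44.98, 1.87, 35.19], [50.93, 1.47, 37.21], [56.89, 1.0, 38.84]]
```

```bash
python3 -m creep '[[[-0.15,1,0,0,-1],[-0.15,1,0,0,-1],[-0.15,1,0,0,-1],[-0.15,1,0,0,-1],[-0.15,1,0,0,-1],[-0.15,1,0,0,-1]]]'; python3 -c "
from h import *
avg(3)"
```

```text
time: 10.2
tool_pos: [0.5457, -0.0254, 0.0657]
tool_rot: [2.363, 2.07, 0.001]
force: [4.4, -1.1, -0.7]
opening: 0.255
t 10.30 F [ 3.99 -0.63 -0.48] sd [0.27 0.34 0.19] tcp [ 0.5456 -0.0253  0.0657] | jig F [ 3.97 -0.73] xy mm [ 27.5  -56.83] tip z 24.7
```

```bash
python3 -m creep '[[[-0.12,1,0,0,-1],[-0.12,1,0,0,-1],[-0.12,1,0,0,-1],[-0.12,1,0,0,-1],[-0.12,1,0,0,-1],[-0.12,1,0,0,-1]]]'; python3 -c "
from h import *
avg(3)"
```

```text
time: 10.95
tool_pos: [0.5447, -0.0194, 0.0655]
tool_rot: [-2.363, -2.07, -0.0]
force: [4.7, -2.1, 0.2]
opening: 0.257
t 11.05 F [ 4.85 -1.25 -0.37] sd [0.12 0.61 0.52] tcp [ 0.5446 -0.0192  0.0655] | jig F [ 4.82 -1.37] xy mm [ 26.65 -50.72] tip z 24.5
```

```bash
python3 -m creep '[[[-0.15,1,0,0,-1],[-0.15,1,0,0,-1],[-0.18,1,0,0,-1],[-0.18,1,0,0,-1],[-0.2,1,0,0,-1],[-0.2,1,0,0,-1],[-0.2,1,0,0,-1],[-0.2,1,0,0,-1]]]'; python3 -c "
from h import *
avg(2)"
```

```text
time: 11.9
tool_pos: [0.5431, -0.0113, 0.0654]
tool_rot: [-2.363, -2.07, -0.0]
force: [4.0, -0.5, -0.3]
opening: 0.253
t 11.95 F [ 4.26 -0.62 -0.39] sd [0.21 0.11 0.06] tcp [ 0.5431 -0.0113  0.0654] | jig F [ 4.24 -0.72] xy mm [ 25.3  -42.72] tip z 24.4
```

```bash
python3 -m creep '[[[-0.23,1,0,0,-1],[-0.23,1,0,0,-1],[-0.24,1,0,0,-1],[-0.24,1,0,0,-1],[-0.24,1,0,0,-1],[-0.24,1,0,0,-1],[-0.24,1,0,0,-1],[-0.24,1,0,0,-1],[-0.24,1,0,0,-1],[-0.24,1,0,0,-1]]]'; python3 -c "
from h import *
avg(2)"
```

```text
time: 13.0
tool_pos: [0.5408, -0.0014, 0.0655]
tool_rot: [2.363, 2.07, 0.0]
force: [3.8, -1.1, -0.9]
opening: 0.257
t 13.05 F [ 4.01 -0.65 -0.73] sd [0.24 0.49 0.21] tcp [ 0.5408 -0.0013  0.0655] | jig F [ 3.99 -0.75] xy mm [ 23.22 -32.73] tip z 24.5
```

```bash
python3 -m creep '[[[-0.25,1,0,0,-1],[-0.25,1,0,0,-1],[-0.25,1,0,0,-1],[-0.25,1,0,0,-1],[-0.25,1,0,0,-1],[-0.24,1,0,0,-1],[-0.24,1,0,0,-1],[-0.23,1,0,0,-1],[-0.23,1,0,0,-1],[-0.22,1,0,0,-1]]]'; python3 -c "
from h import *
avg(2)"
```

```text
time: 14.1
tool_pos: [0.5384, 0.0085, 0.0655]
tool_rot: [2.363, 2.07, 0.0]
force: [3.5, -0.7, -0.7]
opening: 0.253
t 14.15 F [ 3.71 -0.51 -0.91] sd [0.17 0.18 0.22] tcp [0.5384 0.0086 0.0655] | jig F [ 3.7 -0.6] xy mm [ 21.1 -22.7] tip z 24.5
```

```bash
python3 -m creep '[[[-0.23,1,0,0,-1],[-0.23,1,0,0,-1],[-0.22,1,0,0,-1],[-0.21,1,0,0,-1],[-0.2,1,0,0,-1],[-0.2,1,0,0,-1],[-0.18,1,0,0,-1],[-0.17,1,0,0,-1],[-0.16,1,0,0,-1],[-0.14,1,0,0,-1]]]'; python3 -c "
from h import *
avg(2)"
```

```text
time: 15.2
tool_pos: [0.5365, 0.0185, 0.0655]
tool_rot: [2.363, 2.07, -0.0]
force: [4.6, -1.1, -1.3]
opening: 0.25
t 15.25 F [ 4.13 -0.98 -0.76] sd [0.47 0.15 0.53] tcp [0.5364 0.0186 0.0655] | jig F [ 4.1  -1.09] xy mm [ 19.42 -12.73] tip z 24.5
```

```bash
python3 -m creep '[[[-0.13,1,0,0,-1],[-0.12,1,0,0,-1],[-0.11,1,0,0,-1],[-0.09,1,0,0,-1],[-0.07,1,0,0,-1],[-0.06,1,0,0,-1],[-0.05,1,0,0,-1],[-0.03,1,0,0,-1],[-0.01,1,0,0,-1],[0,1,0,0,-1]]]'; python3 -c "
from h import *
avg(2)"
```

```text
time: 16.3
tool_pos: [0.5357, 0.0285, 0.0654]
tool_rot: [-2.363, -2.07, 0.0]
force: [4.2, -2.5, -1.0]
opening: 0.252
t 16.35 F [ 3.5  -1.9  -1.41] sd [0.66 0.64 0.42] tcp [0.5357 0.0286 0.0654] | jig F [ 3.45 -1.99] xy mm [18.92 -2.7 ] tip z 24.4
```

```bash
python3 -m creep '[[[0,1,0,0,-1],[0.02,1,0,0,-1],[0.02,1,0,0,-1],[0.04,1,0,0,-1],[0.05,1,0,0,-1],[0.07,1,0,0,-1],[0.09,1,0,0,-1],[0.1,1,0,0,-1],[0.11,1,0,0,-1],[0.13,1,0,0,-1]]]'; python3 -c "
from h import *
avg(2)"
```

```text
time: 17.4
tool_pos: [0.5363, 0.0386, 0.0655]
tool_rot: [-2.363, -2.07, 0.0]
force: [3.5, -1.7, -0.9]
opening: 0.247
t 17.45 F [ 2.92 -1.5  -0.49] sd [0.55 0.18 0.41] tcp [0.5363 0.0387 0.0655] | jig F [ 2.88 -1.57] xy mm [19.84  7.36] tip z 24.5
```

```bash
python3 -m creep '[[[0.12,1,0,0,-1],[0.14,1,0,0,-1],[0.15,1,0,0,-1],[0.16,1,0,0,-1],[0.17,1,0,0,-1],[0.18,1,0,0,-1],[0.19,1,0,0,-1],[0.21,1,0,0,-1],[0.22,1,0,0,-1],[0.24,1,0,0,-1]]]'; python3 -c "
from h import *
avg(2)"
```

```text
time: 18.5
tool_pos: [0.5382, 0.0485, 0.0655]
tool_rot: [-2.363, -2.07, 0.0]
force: [1.3, -1.9, -0.9]
opening: 0.25
t 18.55 F [ 1.55 -1.77 -0.97] sd [0.27 0.11 0.11] tcp [0.5382 0.0486 0.0655] | jig F [ 1.51 -1.8 ] xy mm [21.92 17.27] tip z 24.5
```

```bash
python3 -m creep '[[[0.1,1,0,0,-1],[0.13,1,0,0,-1],[0.2,1,0,0,-1],[0.25,1,0,0,-1],[0.27,1,0,0,-1],[0.29,1,0,0,-1]]]'; python3 -c "
from h import *
avg(3)"
```

```text
time: 19.2
tool_pos: [0.5396, 0.0545, 0.0655]
tool_rot: [2.363, 2.07, 0.0]
force: [1.6, -2.4, -1.3]
opening: 0.254
t 19.30 F [ 2.02 -2.01 -1.11] sd [0.51 0.38 0.57] tcp [0.5396 0.0546 0.0656] | jig F [ 1.96 -2.06] xy mm [23.48 23.23] tip z 24.6
```

```bash
python3 -m creep '[[[0.22,1,0,0,-1],[0.24,1,0,0,-1],[0.27,1,0,0,-1],[0.29,1,0,0,-1],[0.32,1,0,0,-1],[0.34,1,0,0,-1]]]'; python3 -c "
from h import *
avg(3)"
```

```text
time: 19.95
tool_pos: [0.5413, 0.0604, 0.0656]
tool_rot: [2.363, 2.07, 0.0]
force: [4.0, -2.9, -1.4]
opening: 0.254
t 20.05 F [ 3.57 -2.55 -0.86] sd [0.43 0.46 0.55] tcp [0.5413 0.0605 0.0656] | jig F [ 3.51 -2.64] xy mm [25.38 29.11] tip z 24.6
```

```bash
python3 -m creep '[[[0.39,1,0,0,-1],[0.4,1,0,0,-1],[0.4,1,0,0,-1],[0.4,1,0,0,-1],[0.4,1,0,0,-1],[0.4,1,0,0,-1],[0.39,1,0,0,-1],[0.39,1,0,0,-1]]]'; python3 -c "
from h import *
avg(2)"
```

```text
time: 20.9
tool_pos: [0.5443, 0.0685, 0.0655]
tool_rot: [2.363, 2.07, 0.0]
force: [2.9, -3.3, -0.5]
opening: 0.257
t 20.95 F [ 3.05 -2.65 -1.34] sd [0.17 0.63 0.82] tcp [0.5444 0.0687 0.0655] | jig F [ 2.99 -2.73] xy mm [28.61 37.14] tip z 24.5
```

```bash
python3 -m creep '[[[0.37,1,0,0,-1],[0.36,1,0,0,-1],[0.36,1,0,0,-1],[0.36,1,0,0,-1],[0.35,1,0,0,-1],[0.34,1,0,0,-1],[0.33,1,0,0,-1],[0.32,1,0,0,-1]]]'; python3 -c "
from h import *
avg(2)"
```

```text
time: 21.8
tool_pos: [0.5472, 0.0765, 0.0655]
tool_rot: [2.363, 2.07, 0.0]
force: [3.8, -4.0, -1.8]
opening: 0.253
t 21.85 F [ 3.86 -3.84 -1.36] sd [0.06 0.2  0.44] tcp [0.5472 0.0766 0.0655] | jig F [ 3.76 -3.93] xy mm [31.69 45.  ] tip z 24.5
```

```bash
python3 -m creep '[[[0.4,1,0,0,-1],[0.39,1,0,0,-1],[0.37,1,0,0,-1],[0.35,1,0,0,-1],[0.32,1,0,0,-1],[0.3,1,0,0,-1],[0.29,1,0,0,-1],[0.28,1,0,0,-1]]]'; python3 -c "
from h import *
avg(2)"
```

```text
time: 22.7
tool_pos: [0.5498, 0.0845, 0.0655]
tool_rot: [2.363, 2.07, -0.0]
force: [3.4, -3.2, -1.2]
opening: 0.255
t 22.75 F [ 3.78 -3.35 -1.05] sd [0.39 0.12 0.13] tcp [0.5498 0.0846 0.0655] | jig F [ 3.69 -3.44] xy mm [34.5  52.95] tip z 24.5
```

```bash
python3 -m creep '[[[0.28,1,0,0,-1],[0.27,1,0,0,-1],[0.26,1,0,0,-1],[0.25,1,0,0,-1],[0.23,1,0,0,-1],[0.21,1,0,0,-1],[0.2,1,0,0,-1],[0.18,1,0,0,-1],[0.16,1,0,0,-1],[0.14,1,0,0,-1]]]'; python3 -c "
from h import *
avg(2)"
```

```text
time: 23.8
tool_pos: [0.552, 0.0948, 0.0655]
tool_rot: [-2.363, -2.07, -0.001]
force: [3.0, -1.6, -1.1]
opening: 0.249
t 23.85 F [ 2.99 -1.76 -1.41] sd [0.01 0.18 0.36] tcp [0.552  0.0949 0.0655] | jig F [ 2.95 -1.84] xy mm [36.96 63.15] tip z 24.5
```

```bash
python3 -m creep '[[[0.13,1,0,0,-1],[0.11,1,0,0,-1],[0.1,0.5,0,0,-1],[0,0,0,0,-1],[1,0,0,0,-1],[3,0,0,0,-1],[6,0,0,0,-1],[8,0,0,0,-1],[0,0,0,0,-1],[0,0,0,0,-1]]]'; python3 -c "
from h import *
avg(3)"
```

```text
time: 24.9
tool_pos: [0.5702, 0.0971, 0.0651]
tool_rot: [-2.362, -2.069, 0.001]
force: [-0.1, -0.4, -0.9]
opening: 0.257
t 25.00 F [-0.19 -0.04 -1.12] sd [0.5  0.26 0.17] tcp [0.5701 0.0971 0.0652] | jig F [-0.19 -0.03] xy mm [55.07 64.88] tip z 24.2
```

```bash
python3 -m creep '[[[0,0,15,0,-1],[0,0,20,0,-1],[0,0,20,0,-1],[0,0,7,0,-1],[-10,15,0,0,-1],[-15,25,0,0,-1],[-15,25,0,0,-1],[-15,25,0,0,-1],[-15,25,0,0,-1],[-15,25,0,0,-1]]]';python3 -m creep '[[[-15,22,0,0,-1],[-12,16,0,0,-1],[-7,9,0,0,-1],[-2,3,0,0,-1],[0,0,0,0,-1],[0,0,0,0,-1],[0,0,0,0,-1]]]'
python3 - <<'E'
from h import *
avg(4)
a=save("scene","pics/s2.png");b=save("side","pics/d2.png")
A=cv2.imread("pics/s2.png");B=cv2.imread("pics/d2.png")
print(proj("scene",[.4486,.2867,.1]),proj("side",[.4486,.2867,.1]))
a=cv2.resize(A[90:205,320:450],None,fx=3,fy=3,interpolation=cv2.INTER_CUBIC);b=cv2.resize(B[85:200,125:255],None,fx=3,fy=3,interpolation=cv2.INTER_CUBIC)
cv2.imwrite("pics/c2.png",np.hstack([a,b]))
E
```

```text
time: 26.05
tool_pos: [0.4828, 0.2385, 0.1262]
tool_rot: [-2.361, -2.07, 0.003]
force: [0.2, -0.2, -1.0]
opening: 0.251
time: 26.75
tool_pos: [0.4498, 0.2863, 0.1274]
tool_rot: [2.364, 2.068, -0.0]
force: [0.0, 0.6, -1.0]
opening: 0.256
t 26.90 F [-0.03  0.16 -1.01] sd [0.33 0.5  0.4 ] tcp [0.4498 0.2864 0.1275] | jig F [-0.03  0.16] xy mm [-60.37 257.18] tip z 86.5
[373.52883894 161.66394102] [188.15241632 146.01914273]
```

View pics/c2.png

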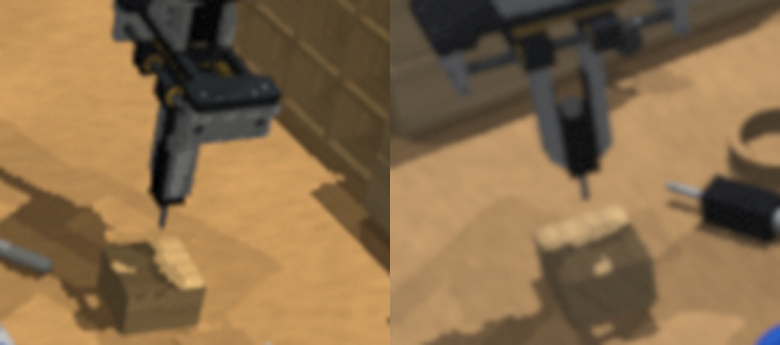

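The held probe looks upright, but the large probe now lies on its side at side-image ≈(241,153). I'll check when and why before going on.

Run:
```python
from h import *
import pickle
fa=lambda p:(225+(p[0]+.5)/3.8-.5,145+(p[1]+.5)/3.8-.5); fb=lambda p:(165+(p[0]+.5)/3.2-.5,105+(p[1]+.5)/3.2-.5)
for n,a,b in(("top",(736,97),(130,24)),("tip",(705,228),(146,152))):
    print(n,tri([ray("scene",fa(a)),ray("side",fb(b))]).round(4))
P1=pickle.load(open("P1.pkl","rb"));P2=pickle.load(open("P2.pkl","rb"))
X=tri([ray("wrist",(348,83),P1),ray("wrist",(395,116),P2)]);print("wrist top",X.round(4), onz("wrist",(348,83),.11,P1),onz("wrist",(395,116),.11,P2))
A=cv2.imread("pics/s2.png");B=cv2.imread("pics/d2.png");W=save("wrist","pics/w3.png");W=cv2.imread("pics/w3.png")
a=cv2.resize(A[140:290,360:560],(400,300));b=cv2.resize(B[85:235,180:380],(400,300));w=cv2.resize(W,(400,300));s0=cv2.resize(cv2.imread("pics/side.png")[85:235,180:380],(400,300))
cv2.imwrite("pics/c3.png",np.vstack([np.hstack([a,b]),np.hstack([w,s0])]))
```

```text
top [0.5335 0.3601 0.1149]
tip [ 0.5325  0.3619 -0.0018]
wrist top [0.5339 0.3613 0.1128] [0.53468256 0.36172453 0.11      ] [0.53498948 0.36130663 0.11      ]
```

View pics/c3.png

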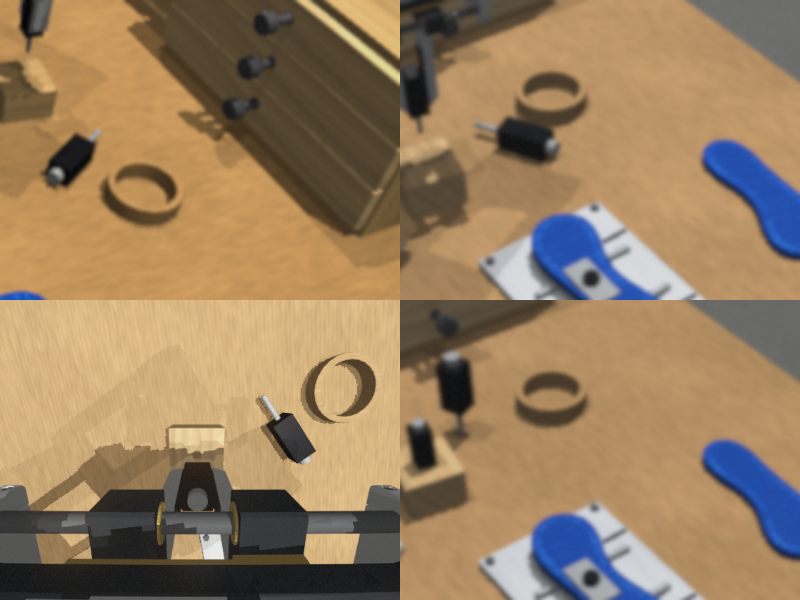

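The large decoy stood on its pin at (0.533, 0.361) at t=1.8 s and has toppled since. My tool path stayed about 80 mm away or higher, and no force was seen. This interface only allows turns about z, so I can't stand it up again. I'll continue with the held probe and check its tip against the hole.

Run:
```python
from h import *
for n,a,b in(("tip",(163,226),(196,197)),("pin top",(163,205),(193,176))):
    A=(320+(a[0]+.5)/3-.5,90+(a[1]+.5)/3-.5);B=(125+(b[0]+.5)/3-.5,85+(b[1]+.5)/3-.5)
    print(n,tri([ray("scene",A),ray("side",B)]).round(4))
print("predicted tip px",proj("scene",[.4498,.2864,.0865]),proj("side",[.4498,.2864,.0865]))
# precise pin search: print gray around tip in both
A=cv2.imread("pics/s2.png",0);B=cv2.imread("pics/d2.png",0)
print(A[154:170,368:381]);print(B[138:155,183:197])
```

```text
tip [0.4506 0.2873 0.0887]
pin top [0.4497 0.2843 0.1107]
predicted tip px [372.89275203 166.25370585] [189.48580792 150.68671153]
[[142 112  64  25   6  14  35  61  75  94  98  91  75]
 [140 130  95  44  11  15  38  57  66  77  78  70  62]
 [138 137 117  72  25  13  29  38  39  40  40  36  41]
 [139 140 133 103  53  17  17  21  29  35  41  47  63]
 [139 141 141 127  85  44  28  41  73  87  95 103 112]
 [140 140 141 136 114  75  49  70 114 131 138 144 149]
 [142 140 139 138 130  93  64  85 128 139 143 146 152]
 [145 143 142 141 133  94  66  93 132 142 140 141 144]
 [153 151 148 144 134  89  69 102 135 142 141 140 141]
 [156 155 154 150 131  82  74 115 139 143 143 143 142]
 [155 154 155 152 128  83  79 122 141 144 143 144 145]
 [154 153 153 150 133  98  98 134 144 145 146 147 146]
 [152 149 148 147 140 122 122 142 146 146 146 147 146]
 [147 145 142 140 140 137 139 144 144 144 144 144 144]
 [144 145 143 142 143 142 148 149 148 148 148 146 143]
 [133 140 145 143 144 151 156 159 160 160 160 153 145]]
[[ 53  33  19  19  17  17  12  16  16  22  39  77 114 140]
 [ 60  38  22  18  19  20  17
[... 215 characters left out ...]
3  78  53  49  43  56  83 111 128 137 142 151 154]
 [150 132 109  95  85  72  77 104 131 148 151 154 157 156]
 [154 148 139 131 116  96  85 107 134 149 154 156 157 157]
 [155 154 154 149 135 111  90 103 132 150 154 156 156 157]
 [155 156 157 153 143 118  92 100 127 147 153 156 157 156]
 [156 156 156 155 146 122  94  96 123 143 152 153 155 156]
 [157 156 155 154 146 126  98  92 119 141 150 153 154 155]
 [157 154 154 153 147 129 103  98 120 142 150 152 153 154]
 [155 153 152 151 147 136 119 116 130 146 151 153 153 154]
 [154 153 152 150 150 146 142 141 145 153 154 155 154 154]
 [156 154 153 152 151 152 152 154 155 155 155 155 157 158]
 [156 155 156 153 153 155 155 156 156 157 157 159 160 165]]
```

Run:
```python
from h import *
np.set_printoptions(precision=4,suppress=True)
def cent(I,rows,lo,hi):
    o=[]
    for r in rows:
        s=I[r,lo:hi].astype(float);b=np.interp(np.arange(lo,hi),[lo,hi-1],[s[0],s[-1]]);w=np.clip(b-s-8,0,None);o.append((np.sum(w*np.arange(lo,hi))/w.sum(),r))
    return np.array(o)
A=cv2.imread("pics/s2.png",0);B=cv2.imread("pics/d2.png",0)
res=[]
for n,I,rows,lo,hi in(("scene",A,range(160,165),370,378),("side",B,range(146,151),186,194)):
    c=cent(I,rows,lo,hi);p=np.polyfit(c[:,1],c[:,0],1);print(n,c[:,0],p)
    v=[rows[0],rows[-1]];(o,d0),(_,d1)=[ray(n,(np.polyval(p,q),q)) for q in v];N=np.cross(d0,d1);N/=np.linalg.norm(N);res.append((N,N@o))
    # same for expected vertical axis
    a=proj(n,[.4498,.2864,.0875]);b=proj(n,[.4498,.2864,.1125]);print(" expect slope",(b[0]-a[0])/(b[1]-a[1]),"u at mid",a[0]+(b[0]-a[0])*(np.mean(v)-a[1])/(b[1]-a[1]),np.polyval(p,np.mean(v)))
N=np.array([r[0] for r in res]);dr=np.cross(*N);dr/=dr[2];print("dir",dr)
for z in(.0865,.1):print(np.linalg.solve(np.vstack([N,[0,0,1]]),[res[0][1],res[1][1],z]))
```

```text
scene [374.0774 374.0197 373.8488 373.6259 373.5204] [ -0.1508 398.2459]
 expect slope -0.17645653906328218 u at mid 373.64342409416287 373.81845025608663
side [189.1461 189.3448 189.4832 189.6022 189.62  ] [  0.1205 171.6033]
 expect slope 0.1632038117737696 u at mid 189.0473060467704 189.43926624008773
dir [ 0.019  -0.0371  1.    ]
[0.4506 0.2867 0.0865]
[0.4509 0.2862 0.1   ]
```

Pin axis is upright within measurement error, with the tip about 1.5–2 mm +x of the hole. Correcting and lowering.

```bash
python3 -m creep '[[[-1,0.2,-8,0,-1],[-0.5,0,-10,0,-1],[0,0,-10,0,-1],[0,0,-5,0,-1],[0,0,-3,0,-1],[0,0,-3,0,-1],[0,0,-3,0,-1],[0,0,-3,0,-1],[0,0,0,0,-1]]]'; python3 -c "
from h import *
avg(3)"
```

```text
time: 28.0
tool_pos: [0.4476, 0.2871, 0.0822]
tool_rot: [-2.363, -2.07, 0.001]
force: [-0.3, 0.1, -0.9]
opening: 0.252
t 28.10 F [-0.1   0.11 -0.97] sd [0.28 0.05 0.23] tcp [0.4478 0.2872 0.0824] | jig F [-0.1   0.11] xy mm [-62.38 258.02] tip z 41.4
```

```bash
python3 -m creep '[[[0.4,-0.2,-4,0,-1],[0.3,-0.2,-4,0,-1],[0,0,-5,0,-1],[0,0,-5,0,-1],[0,0,-3,0,-1],[0,0,-2,0,-1],[0,0,-1,0,-1],[0,0,-0.5,0,-1],[0,0,0,0,-1]]]'; python3 -c "
from h import *
avg(3)"
```

```text
time: 29.05
tool_pos: [0.4486, 0.2868, 0.0581]
tool_rot: [2.363, 2.07, 0.0]
force: [-0.2, 0.6, -1.3]
opening: 0.252
t 29.15 F [-0.41  0.13 -1.6 ] sd [0.18 0.47 0.35] tcp [0.4486 0.2868 0.0582] | jig F [-0.41  0.14] xy mm [-61.5  257.68] tip z 17.2
```

```bash
python3 -m creep '[[[0,0,-0.5,0,-1],[0,0,-0.5,0,-1],[0,0,-0.5,0,-1],[0,0,-0.4,0,-1],[0,0,0,0,-1]]]'; python3 -c "
from h import *
avg(3)"
```

```text
time: 29.7
tool_pos: [0.4485, 0.2867, 0.056]
tool_rot: [-2.363, -2.07, 0.0]
force: [0.2, 0.7, -2.2]
opening: 0.252
t 29.80 F [-0.34  0.04 -0.98] sd [0.44 0.51 0.91] tcp [0.4485 0.2867 0.056 ] | jig F [-0.34  0.05] xy mm [-61.67 257.6 ] tip z 15.0
```

```bash
python3 -m creep '[[[0,0,-0.3,0,-1],[0,0,-0.3,0,-1],[0,0,0,0,-1]]]'; python3 -c "
from h import *
avg(3)"
```

```text
time: 30.15
tool_pos: [0.4485, 0.2868, 0.0555]
tool_rot: [2.363, 2.07, 0.0]
force: [0.3, 0.2, -1.8]
opening: 0.255
t 30.25 F [ 0.35  0.35 -1.07] sd [0.47 0.27 0.69] tcp [0.4485 0.2868 0.0555] | jig F [0.36 0.34] xy mm [-61.63 257.62] tip z 14.5
```

```bash
python3 -m creep '[[[0,0,-0.3,0,-1],[0,0,0,0,-1]]]'; python3 -c "
from h import *
avg(3)"
```

```text
time: 30.5
tool_pos: [0.4485, 0.2868, 0.0555]
tool_rot: [2.363, 2.07, 0.0]
force: [-0.3, -0.4, 1.3]
opening: 0.256
t 30.60 F [-0.54 -0.72  1.21] sd [0.17 0.41 0.16] tcp [0.4485 0.2868 0.0555] | jig F [-0.56 -0.71] xy mm [-61.62 257.65] tip z 14.5
```

Contact is felt: Fz rose by about 2.3 N at the grasp height. One more light press to seat it, then look before letting go.

```bash
python3 -m creep '[[[0,0,-0.3,0,-1],[0,0,0,0,-1]]]'
python3 - <<'E'
from h import *
avg(3)
save("scene","pics/s4.png");save("side","pics/d4.png")
A=cv2.imread("pics/s4.png");B=cv2.imread("pics/d4.png")
a=cv2.resize(A[120:210,330:430],None,fx=4,fy=4,interpolation=cv2.INTER_CUBIC);b=cv2.resize(B[110:200,150:250],None,fx=4,fy=4,interpolation=cv2.INTER_CUBIC)
cv2.imwrite("pics/c4.png",np.hstack([a,b]))
E
```

```text
time: 30.85
tool_pos: [0.4485, 0.2868, 0.0555]
tool_rot: [2.363, 2.07, 0.0]
force: [-1.6, -1.7, 4.6]
opening: 0.248
t 30.95 F [-2.14 -0.9   4.66] sd [0.51 0.57 0.07] tcp [0.4485 0.2868 0.0555] | jig F [-2.16 -0.85] xy mm [-61.61 257.65] tip z 14.5
```

View pics/c4.png

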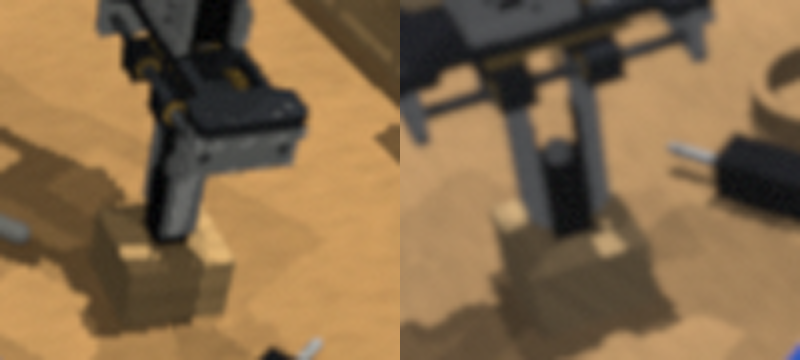

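The grip's lower face is on the stand and the probe is upright. Releasing partway, then going straight up.

```bash
python3 -m creep '[[[0,0,0.4,0,-1],[0,0,0,0,-0.3],[0,0,0,0,-0.1],[0,0,0,0,0.1],[0,0,0,0,0.1],[0,0,0,0,0.1],[0,0,0,0,0.1]]]'; python3 -m creep '[[[0,0,5,0,0.1],[0,0,15,0,0.1],[0,0,25,0,0.1],[0,0,25,0,0.1],[0,0,25,0,0.1],[0,0,20,0,0.1],[0,0,0,0,0.1],[0,0,0,0,0.1]]]';python3 - <<'E'
from h import *
avg(3)
P=bot.camera_params("wrist");save("wrist","pics/w5.png");save("scene","pics/s5.png");save("side","pics/d5.png")
A=cv2.imread("pics/s5.png");B=cv2.imread("pics/d5.png");W=cv2.imread("pics/w5.png")
u,v=proj("wrist",[.4485,.2867,.103],P);print("btn predicted",u,v)
g=lambda I:cv2.resize(I,(400,300),interpolation=cv2.INTER_CUBIC)
cv2.imwrite("pics/c5.png",np.vstack([np.hstack([g(A[140:215,330:430]),g(B[130:205,150:250])]),np.hstack([g(W),g(A)])]))
E
```

```text
time: 31.8
tool_pos: [0.4485, 0.2868, 0.0552]
tool_rot: [2.363, 2.07, 0.0]
force: [0.3, -0.1, 0.8]
opening: 0.549
time: 32.6
tool_pos: [0.4486, 0.2868, 0.1704]
tool_rot: [2.363, 2.07, 0.001]
force: [0.4, 0.3, -0.0]
opening: 0.551
t 32.70 F [ 0.38 -0.02  0.15] sd [0.22 0.31 0.63] tcp [0.4481 0.2866 0.1694] | jig F [ 0.38 -0.03] xy mm [-62.02 257.42] tip z 128.4
btn predicted 277.1875164319171 220.74486195131925
```

View pics/c5.png

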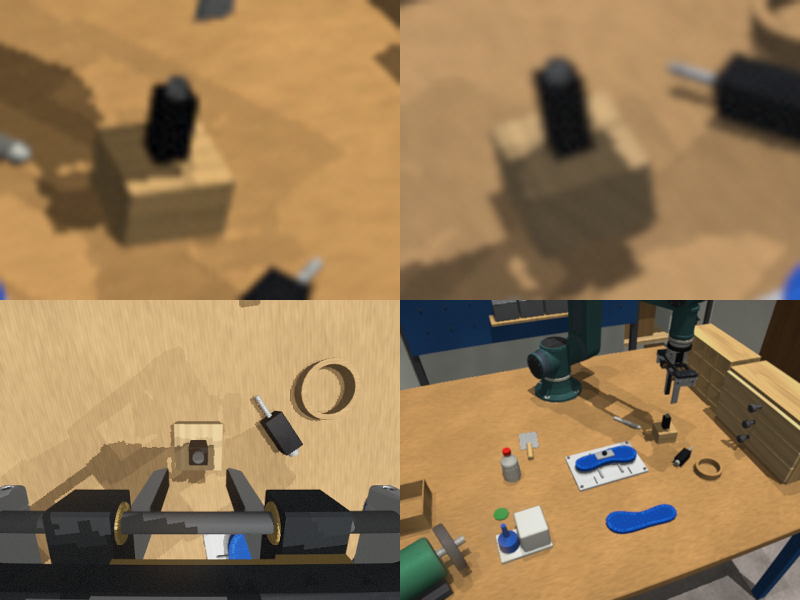

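The probe is home: the button is at wrist (277,220), exactly where predicted, and the grip sits square on the block. Handing in.

```bash
python3 -c "
from h import *
print(bot.get_obs()['time'],bot.job_done())"
```

```text
the job is handed in; nothing more can be done
32.9 None
```

I traced the arch edge and put the probe back home. However, the larger second probe, which I was not using, fell over during the job, and I handed in at 32.9 s with it still lying down.

- **Trace:** I took the smaller probe from the stand and found the edge by feel at the heel end, about 3 mm before the rib. I followed it to about 5 mm past the toe rib at roughly 10 mm/s, stopping briefly about every 10 mm to read the force. The sideways force read about 2.3 to 5.4 N at every check (2.7 N at first touch), under the 8 N limit. I have no readings from between checks.
- **Return:** I lowered the probe until I felt it seat, at the same height at which I had gripped it, pressed it lightly to about 5 N, then let go. The last pictures show it upright, with the grip on the stand. Its button is where the calibration predicts, and the gripper is clear.
- **Fallen probe:** It was balanced on its pin at about (0.533, 0.361) at t = 1.8 s and was lying on the table by t = 26.9 s. I did not see it fall. By my estimate the tool never came near it, and no force reading suggested a touch, but I can't prove it fell on its own. I left it because the arm could only turn about z, so it could not be stood up again.
- **Everything else:** The jig, bottle, glue pot, spare insole, marker, tape, shim and scraper look unmoved in the final picture.
- **Disagreement between measurements:** The pictures put the insole 4 to 6 mm off nominal (towards jig −x), while feel gave 3.2 to 4.1 mm. I followed feel.

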